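Push the slide box home into the locating square

ROBOT

A 6-joint arm with a two-finger parallel gripper is mounted at the origin on a cart in front of the work surface, level with it; the furniture and walls round the work are solid. World frame = base frame: x ahead of the robot, y to its left, z up, the work surface at z = 0. Lengths are in m, angles in rad, forces in N, time in s.
With the tool pointing down it reaches from about 0.35 to 0.85 m from the base axis. Payload 8.1 kg.
Tool frame: the origin (TCP) lies on the centre line of the jaws, within the pads' length; the fingertips stand 14 mm ahead of it and the grasp point (between the pads) lies 5 mm behind it; z points along the fingers, y is the direction in which the jaws open and shut (so a half turn about z gives the same grasp; the last joint's range is limited). The gripper opens to 93 mm and grips with 3 to 60 N. Pads are 15 mm wide; open, the fingers measure 128 mm over their backs; the gripper's body (75 mm by 188 mm) begins 65 mm behind the grasp point.
Start: joints at [1.195, 0.13, 1.488, -0, 1.523, -0.085], TCP at [0.172, 0.575, 0.193] pointing down, gripper open.
Joint ranges: [-2.96, 2.96], [-0.89, 2.26], [0.02, 2.5], [-1.34, 4.48], [0, 2.73], [-2.66, 2.66]. Speed limits (rad/s): [2.39, 2.39, 2.79, 3.14, 3.14, 3.14].

INTERFACE

Orientations are given as a rotation vector (axis times angle).
In Python, from plant import robot gives the robot as it stands.
- The arm moves only by the tool jog_arm, never from a script. Its argument "steps" is a list of rows, each a list of 7 numbers: the closure, from 0 (fully open) to 1 (shut), then the shift along the tool's x, y, z in m, then the turn, a rotation vector about the tool's x, y, z in rad. In form: [[jaw, tx, ty, tz, rx, ry, rz], ...]. A call has 1 to 5 rows; each row is the pose to reach, as a shift and turn from the pose measured when the call began, along the tool's axes at that moment; what a row does not reach only later rows make up. A row lasts 1/8 s, in which the tool goes at most 62.5 mm and 10.7 degrees, less where a joint would pass 70% of its speed; a pose out of reach is approached as far as the arm can. A call with a gripper value outside its range is refused whole. The fingers move at their own pace and stop on an object; "force" is the grip in N (left out, the last holds). Time passes only in rows, so rows that repeat a pose let the fingers close. It gives the time, the measured TCP pose, the force and the opening at its end, in the units of the state.
- robot.read_state(): the state, without advancing time (a new reading comes with each control period).
- robot.read_camera(name): name is "side" or "top" or "wrist"; returns a dict with "image" (480x640x3 uint8, red, green, blue), "mtx" (3x3 intrinsics, pixels), "extrinsics" (4x4, takes a point from camera to world coordinates); the wrist camera has in their place "tool_from_camera" (4x4, takes a point from camera to tool coordinates, whose origin is the TCP and whose axes are the flange's). Camera axes: x right, y down, z forward; pixel columns grow to the right and rows downward; lengths in m; the calibration is good to about 2 mm. A picture is of the moment at which its call begins: read the wrist's pose just before it. There is no depth.
- robot.close_job(): hands the job in, once; it reports no verdict.
The state is a dict: "t": time; "q": joint angles; "dq": joint speeds; "joint_torque": joint torques, N m; "tool_pos": TCP position; "orientation": TCP orientation; "force": force on the tool from outside, world axes, zero at the start; "wrist_torque": the same for the moment, N m; "opening": finger opening in m.
Only numpy, scipy, OpenCV 4.12 (cv2) and the standard library are available. Lean on these libraries where they do the work, as an engineer would, in place of code of your own. Each camera call takes 0.05 s, during which the arm holds its last target.

TASK

Push the closed slide box along the bench with the fingertips, without gripping or lifting it, into the corner of the aluminium locating square, until its long hinge side (on the right) lies flush against the long bar and its far end lies flush against the short bar. Leave the small bottle, beaker, vial and tally counter standing where they are.

Things in the scene. Friction and masses are not known exactly. Their poses are not given: they have to be found in the camera images.
- slide_box: flat cream slide box, 92 (x) x 172 (y) x 33 mm, about 0.2 kg, loose. Origin: centre of underside; x to its hinge side (on the right, world -y), y to its far end (world +x), z up. Walls at x = -45 mm (front, on the left; the catch reaches -48), x = +47 (hinge side), y = +-86 (ends). Slides at 1 to 5 N, more to start; bears 20 N. Starts up to 0.3 rad askew, 30-60 mm short of and 35-75 mm left of home
- locating_square: fixed L-shaped stop of two aluminium bars 18 mm wide, 20 mm high, turned up to 0.22 rad, mostly clockwise. Origin: inner corner, on the bench; x away from the robot along the long bar, y left along the short bar. Short (far) bar's face: plane x = 0, y = 0 to 160 mm; long (right) bar's: plane y = 0, x = 0 to -240 mm. Home, the box's origin is at x = -86, y = +47 mm in this frame
- hinge_far (a point): the slide box's corner at hinge side and far end, 10 mm above its underside; home, it is at x = 0, y = 0 in the frame of the locating square
- hinge_near (a point): the slide box's corner at hinge side and near end, 10 mm above its underside; home, it is at x = -172 mm, y = 0 in the frame of the locating square
- front_far (a point): the slide box's corner at front (left) side and far end, 10 mm above its underside; home, it is at x = 0, y = 92 mm in the frame of the locating square
- amber_bottle: small brown bottle with black cap, 51 mm across and 100 mm high, to the left of the work; origin: centre of its underside. To be left alone
- beaker: small clear beaker, 54 mm across and 66 mm high, to the left of the work; origin: centre of its underside. To be left alone
- vial: small clear vial with black cap, 22 mm across and 49 mm high, to the left of the work; origin: centre of its underside. To be left alone
- tally_counter: round hand tally counter, 56 x 50 x 20 mm, near the front edge of the bench, left of the work; origin: centre of its underside. To be left alone
- microscope: fixed microscope behind and left of the work, an obstacle: world x = 0.60 to 0.90, y = -0.03 to 0.21, up to 0.50 m high; its eyepieces overhang to x = 0.60 at 0.31 to 0.48 m above the bench. Pass in front of it (x below 0.45 is free). On the other side of the work the tall grey wall of a chamber stands along world y = -0.38, also an obstacle

How it is judged:
At the end, for the whole second after the job is handed in: The slide box lies flat and still on the bench in the corner of the locating square: both ends of its hinge side within 4 mm of the long bar's face and both corners of its far end within 4 mm of the short bar's face; the bottle, beaker, vial and tally counter are within 15 mm of where they stood (x of hinge_far in the frame of locating_square between -0.004 and 0.004 m and x of front_far in the frame of locating_square between -0.004 and 0.004 m and y of hinge_far in the frame of locating_square between -0.004 and 0.004 m and y of hinge_near in the frame of locating_square between -0.004 and 0.004 m and height (world z) of slide_box below 0.004 m and angle between slide_box's own z axis and vertical below 0.04 rad and linear speed of slide_box below 0.01 m/s and distance of each of amber_bottle, beaker, vial, tally_counter from where it was at the start of the episode below 0.015 m); the robot touches nothing.
It fails at once if the slide box is lifted more than 8 mm off the bench (height (world z) of slide_box above 0.008 m).
It fails at once if the slide box is tipped (angle between slide_box's own z axis and vertical above 0.12 rad).
It fails at once if the bottle, beaker, vial or tally counter is moved (distance of any of amber_bottle, beaker, vial, tally_counter from where it was at the start of the episode above 0.015 m).
It also fails if it takes over 48 s, if anything falls off the work surface, if the arm or the gripper's body presses on something with over 40 N, if the wrist force passes 120 N, or if a joint passes its speed limit or range.

## Working session

There is one attempt and no reset: what is moved stays moved. The work goes in short steps, Python scripts to look and compute and a tool call to move; the robot and the scene stay as the last step left them, time stands still between calls to the robot, and variables do not carry over. Pictures are saved under pics/ and viewed, and the job is handed in when it is done.

Besides the shell and the picture viewer there is one more tool, called after ">>>" as a command line: name --pt "numbers of a row" for each row, then --argument value for the rest. jog_arm: Moves the arm, as the interface text tells. Its arguments: {"type":"object","properties":{"steps":{"type":"array"},"force":{"type":"number"}},"required":["steps"]}

```bash
ls; mkdir -p pics; python3 - <<'E'
from plant import robot
import cv2,numpy as np
s=robot.read_state();print(s)
for n in ["top","side"]:
    c=robot.read_camera(n);cv2.imwrite(f"pics/{n}0.png",c["image"][:,:,::-1]);print(n,c["mtx"].round(1).tolist(),c["extrinsics"].round(3).tolist())
E
```

```text
pics
{'t': 0.0, 'q': array([ 1.19461038e+00,  1.31191347e-01,  1.48925581e+00, -4.41534601e-06,
        1.52302084e+00, -8.54304195e-02]), 'dq': array([ 0.00020142,  0.00047322, -0.00044453,  0.0010066 , -0.00017416,
        0.00010815]), 'joint_torque': array([ 1.90474078e-03, -5.59820259e+01, -4.91780341e+01,  7.71054765e-02,
        3.45102930e-02, -1.92722696e-04]), 'tool_pos': array([0.17177468, 0.57423797, 0.19198237]), 'orientation': array([-4.55048605e-01, -3.10803130e+00,  2.86885816e-03]), 'force': array([-0.06571954,  0.32882007, -0.25131493]), 'wrist_torque': array([ 0.01329444, -0.0387746 , -0.02238854]), 'opening': 0.09286948893917475}
top [[596.8, 0.0, 319.0], [0.0, 596.8, 240.4], [0.0, 0.0, 1.0]] [[-0.003, -0.985, 0.173, 0.331], [-1.0, 0.002, -0.003, 0.009], [0.003, -0.173, -0.985, 1.461], [0.0, 0.0, 0.0, 1.0]]
side [[464.2, 0.0, 316.1], [0.0, 464.2, 238.5], [0.0, 0.0, 1.0]] [[-0.998, -0.019, 0.059, 0.504], [-0.062, 0.394, -0.917, 0.947], [-0.005, -0.919, -0.395, 0.463], [0.0, 0.0, 0.0, 1.0]]
```

View pics/top0.png

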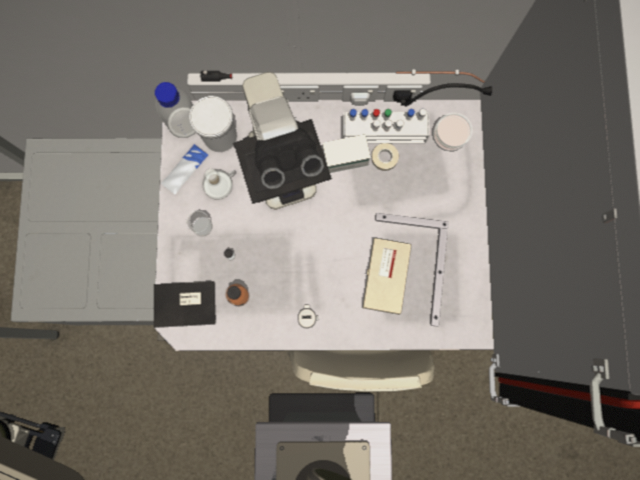

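View pics/side0.png

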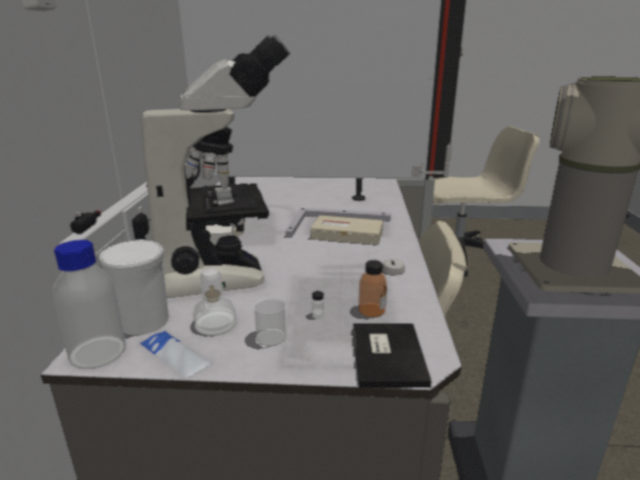

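Top view: box centred near (387,275). Square's inner corner is near (438,228), with the long bar running down to (433,325) and the short bar left to (377,218). The clutter is well to the left.

```bash
cat > h.py <<'E'
from plant import robot
import cv2,numpy as np
def ray(c,uv,z):
    uv=np.atleast_2d(np.array(uv,float)); K=c["mtx"];E=c["extrinsics"]
    d=np.c_[(uv-[K[0,2],K[1,2]])/[K[0,0],K[1,1]],np.ones(len(uv))]@E[:3,:3].T
    o=E[:3,3]; return (o+d*((z-o[2])/d[:,2])[:,None])[:,:2]
def proj(c,P):
    P=np.atleast_2d(np.array(P,float));E=c["extrinsics"];p=(P-E[:3,3])@E[:3,:3];q=p@c["mtx"].T
    return q[:,:2]/q[:,2:]
E
python3 - <<'E'
from h import *
c=robot.read_camera("top");im=c["image"]
crop=im[195:345,350:470];big=cv2.resize(crop,None,fx=5,fy=4,interpolation=cv2.INTER_NEAREST)
big=cv2.resize(crop,None,fx=4,fy=4,interpolation=cv2.INTER_NEAREST)
cv2.imwrite("pics/crop0.png",big[:,:,::-1])
hsv=cv2.cvtColor(im,cv2.COLOR_RGB2HSV)
for p in [(385,290),(390,250),(440,270),(410,217),(420,290),(368,300)]: print(p,im[p[1],p[0]],hsv[p[1],p[0]])
E
```

```text
(385, 290) [227 217 183] [ 23  49 227]
(390, 250) [215 210 195] [ 23  24 215]
(440, 270) [143 138 137] [  5  11 143]
(410, 217) [189 182 179] [  9  13 189]
(420, 290) [188 181 176] [ 13  16 188]
(368, 300) [229 218 183] [ 23  51 229]
```

View pics/crop0.png

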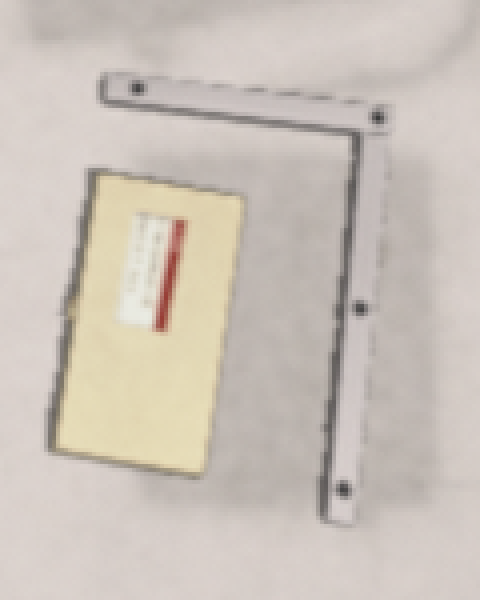

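```bash
cat >> h.py <<'E'
def boxpose(c):
    im=c["image"];hsv=cv2.cvtColor(im,cv2.COLOR_RGB2HSV)
    m=((hsv[...,1]>32)&(hsv[...,0]>15)&(hsv[...,0]<32)&(hsv[...,2]>130)).astype(np.uint8)
    r=np.zeros_like(m);r[195:345,350:450]=1;m&=r
    cs,_=cv2.findContours(m,cv2.RETR_EXTERNAL,cv2.CHAIN_APPROX_NONE)
    k=max(cs,key=cv2.contourArea)
    return cv2.minAreaRect(ray(c,k[:,0,:],0.033).astype(np.float32)), ray(c,k[:,0,:],0.033)
E
python3 - <<'E'
from h import *
c=robot.read_camera("top");im=c["image"]
r,_=boxpose(c);print(r,cv2.boxPoints(r).round(4).tolist())
g=cv2.cvtColor(im,cv2.COLOR_RGB2GRAY).astype(float)
# long bar: per row, dark side strip -> top face transition
pts=[]
for v in range(232,322,2):
    x0=int(438-(v-230)*8/92)-8; p=g[v,x0:x0+16]; i=np.argmin(p[:12]); mid=None
    hi=p[i:i+4].max(); th=(p[i]+hi)/2
    for j in range(i,15):
        if p[j]<=th<p[j+1]: mid=x0+j+(th-p[j])/(p[j+1]-p[j]);break
    if mid: pts.append((mid,v))
pl=ray(c,pts,0.02)
pts2=[]
for u in range(378,436,2):
    y0=int(219.5+(u-376)*8/62)-5; p=g[y0:y0+14,u]; i=np.argmin(p[4:])+4; hi=p[i-4:i].max();th=(p[i]+hi)/2
    for j in range(i,0,-1):
        if p[j]<=th<p[j-1]: pts2.append((u,y0+j-(th-p[j])/(p[j-1]-p[j])));break
ps=ray(c,pts2,0.02)
for P in (pl,ps):
    f=cv2.fitLine(P.astype(np.float32),cv2.DIST_HUBER,0,.01,.01).ravel();print(len(P),f,np.arctan2(f[1],f[0]))
    n=np.array([-f[1],f[0]]);print(((P-f[2:])@n*1000).round(1))
# screws
for s in [(138,89),(378,118),(361,308),(344,489)]: print(ray(c,[(350+s[0]/4,195+s[1]/4)],0.02))
E
```

```text
((0.49562790989875793, -0.15735560655593872), (0.09586597979068756, 0.17408068478107452), 80.09439849853516) [[0.4016000032424927, -0.18960000574588776], [0.5730999708175659, -0.21950000524520874], [0.5896000266075134, -0.1251000016927719], [0.4180999994277954, -0.09520000219345093]]
45 [ 0.9917793  -0.12796022  0.50443554 -0.2799507 ] -0.12831202
[-0.1 -0.6 -0.1  0.1  0.3  0.1 -0.  -0.   0.2 -0.   0.1 -0.1 -0.1  0.1
  0.1 -0.1 -0.  -0.1 -0.   0.8  0.8  0.2 -0.3 -0.2  0.   0.   0.2  0.1
 -0.2 -0.1  0.1  0.   0.2 -0.  -0.   0.3  0.  -0.1 -0.1 -0.1 -0.   0.6
  0.8  0.4 -0.1]
29 [ 0.12863155  0.9916925   0.6278192  -0.20275748] 1.4418074
[ 0.1 -0.4 -0.2  0.7  0.2 -0.4 -0.4  0.3  0.1 -0.5 -0.4  0.3  0.1 -0.4
 -0.6  0.2  0.1 -0.4 -0.5  0.2  0.1 -0.4 -0.5  0.2  0.1 -0.4 -0.5  0.2
  0. ]
[[ 0.64098531 -0.15743108]]
[[ 0.62237934 -0.30497872]]
[[ 0.50463578 -0.29003232]]
[[ 0.39546229 -0.27569039]]
```

```bash
cat >> h.py <<'E'
from scipy.spatial.transform import Rotation as R
C=np.array([0.61594,-0.29441]);A=-0.1285
ex=np.array([np.cos(A),np.sin(A)]);ey=np.array([-np.sin(A),np.cos(A)])
def sq(p): p=np.atleast_2d(p)[:,:2]-C; return np.c_[p@ex,p@ey]
def plan(xs,ys,z,yaw):
    "target in the square's frame; yaw = tool y axis relative to square x"
    s=robot.read_state();r=R.from_rotvec(s["orientation"]);p=s["tool_pos"]
    t=np.r_[C+xs*ex+ys*ey,z]; a=A+yaw
    y=np.array([np.cos(a),np.sin(a),0]);zz=np.array([0,0,-1.]);x=np.cross(y,zz)
    rt=R.from_matrix(np.c_[x,y,zz])
    print("t",round(s["t"],2),"sq",sq(p).round(4).tolist(),"z",p[2].round(4),"F",s["force"].round(1),"op",round(s["opening"],4),"q",s["q"].round(2))
    print("world",t.round(4),"shift",r.inv().apply(t-p).round(4),"turn",(r.inv()*rt).as_rotvec().round(4))
    return rt
E
python3 - <<'E'
from h import *
plan(-.15,.197,.192,0)
c=robot.read_camera("top")
print(ray(c,[(307,317)],.02),ray(c,[(237,293)],.1),ray(c,[(229,253)],.049),ray(c,[(201,222)],.06))
E
```

```text
t 0.2 sq [[-0.5518, 0.8048]] z 0.1924 F [ 1.  -0.5 -0.8] op 0.0931 q [ 1.19  0.13  1.49  0.    1.52 -0.09]
world [ 0.4924 -0.0798  0.192 ] shift [-0.4947 -0.5349  0.001 ] turn [-1.0000e-03  7.0000e-04  1.4085e+00]
[[0.39689947 0.03380553]] [[0.44800106 0.19205521]] [[0.54815113 0.22005318]] [[0.62175324 0.28720863]]
```

>>> jog_arm --pt "0 -0.04 -0.045 0 0 0 0.115" --pt "0 -0.08 -0.09 0 0 0 0.23" --pt "0 -0.12 -0.13 0 0 0 0.345" --pt "0 -0.16 -0.175 0 0 0 0.46" --pt "0 -0.2 -0.22 0 0 0 0.575"

```text
t: 0.88
tool_pos: [0.3009, 0.3048, 0.1928]
orientation: [1.322, 2.849, -0.001]
force: [2.1, 0.5, -0.1]
opening: 0.0929
```

```bash
python3 -c "
from h import *
plan(-.15,.197,.192,0)"
```

```text
t 0.88 sq [[-0.3892, 0.5539]] z 0.1928 F [ 2.1  0.5 -0.1] op 0.0929 q [ 0.67 -0.35  1.94 -0.    1.56 -0.03]
world [ 0.4924 -0.0798  0.192 ] shift [-0.4174 -0.102   0.001 ] turn [1.000e-04 6.000e-04 8.302e-01]
```

>>> jog_arm --pt "0 -0.055 -0.013 0 0 0 0.11" --pt "0 -0.11 -0.027 0 0 0 0.22" --pt "0 -0.165 -0.04 0 0 0 0.33" --pt "0 -0.22 -0.054 0 0 0 0.44" --pt "0 -0.275 -0.067 0 0 0 0.55"

```text
t: 1.5
tool_pos: [0.4278, 0.0497, 0.1932]
orientation: [2.05, 2.379, 0.001]
force: [0.3, -0.1, 0.4]
opening: 0.0929
```

```bash
python3 -c "
from h import *
plan(-.15,.197,.1,0)"
```

```text
t 1.5 sq [[-0.2307, 0.3171]] z 0.1932 F [ 0.3 -0.1  0.4] op 0.0929 q [-0.   -0.35  1.93 -0.    1.56 -0.15]
world [ 0.4924 -0.0798  0.1   ] shift [-0.1375  0.0447  0.0933] turn [0.0012 0.0005 0.2765]
```

>>> jog_arm --pt "0 -0.045 0.015 0 0 0 0.14" --pt "0 -0.092 0.03 0 0 0 0.2765" --pt "0 -0.1375 0.0447 0.04 0 0 0.2765" --pt "0 -0.1375 0.0447 0.093 0 0 0.2765" --pt "0 -0.1375 0.0447 0.093 0 0 0.2765"

```text
t: 2.12
tool_pos: [0.4884, -0.0792, 0.0958]
orientation: [-2.356, -2.068, 0.007]
force: [-0.7, 0.3, 0.3]
opening: 0.0928
```

```bash
python3 -c "
from h import *
plan(-.15,.197,.022,0)
for n in ['top','side']:
  c=robot.read_camera(n);cv2.imwrite('pics/%s1.png'%n,c['image'][:,:,::-1])"
```

```text
t 2.12 sq [[-0.1541, 0.1971]] z 0.0958 F [-0.7  0.3  0.3] op 0.0928 q [-0.26 -0.08  1.88 -0.    1.35 -0.13]
world [ 0.4924 -0.0798  0.022 ] shift [-0.0002  0.0047  0.0737] turn [-0.0083 -0.0011 -0.0012]
```

View pics/top1.png

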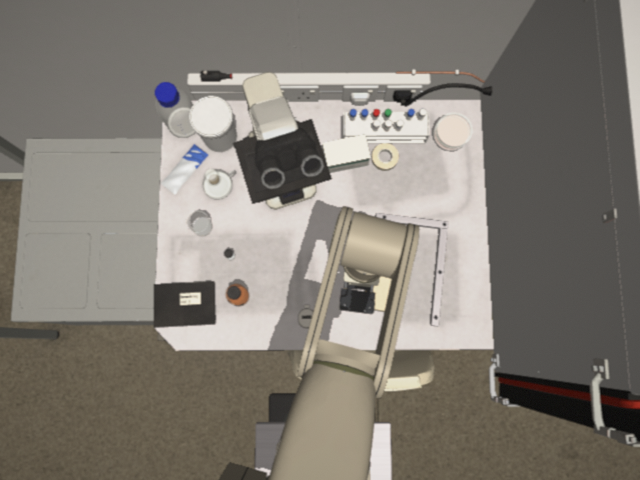

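View pics/side1.png

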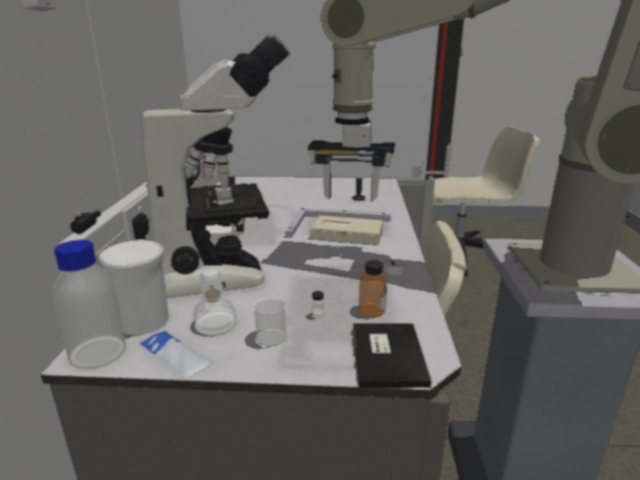

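The side view shows the fingers at (327,180) and (375,180), above and in front of the box's front side, clear of everything. Lowering them to the bench.

>>> jog_arm --pt "0 0 0.0047 0.03 -0.008 0 0" --pt "0 0 0.0047 0.06 -0.008 0 0" --pt "0 0 0.0047 0.0737 -0.008 0 0" --pt "0 0 0.0047 0.0737 -0.008 0 0"

```text
t: 2.72
tool_pos: [0.4976, -0.0799, 0.0286]
orientation: [2.353, 2.071, 0.01]
force: [-0.9, 0.6, 0.6]
opening: 0.093
```

```bash
python3 -c "
from h import *
plan(-.15,.1,.022,0)
c=robot.read_camera('side');cv2.imwrite('pics/side2.png',cv2.resize(c['image'][150:300,250:450,::-1],None,fx=4,fy=4))
c=robot.read_camera('wrist');cv2.imwrite('pics/wrist2.png',c['image'][:,:,::-1])"
```

```text
t 2.73 sq [[-0.1448, 0.1976]] z 0.0286 F [-0.9  0.6  0.6] op 0.093 q [-0.26  0.01  1.93  0.    1.2  -0.13]
world [ 0.48  -0.176  0.022] shift [-0.0976 -0.0053  0.0066] turn [0.0096 0.0002 0.001 ]
```

View pics/side2.png

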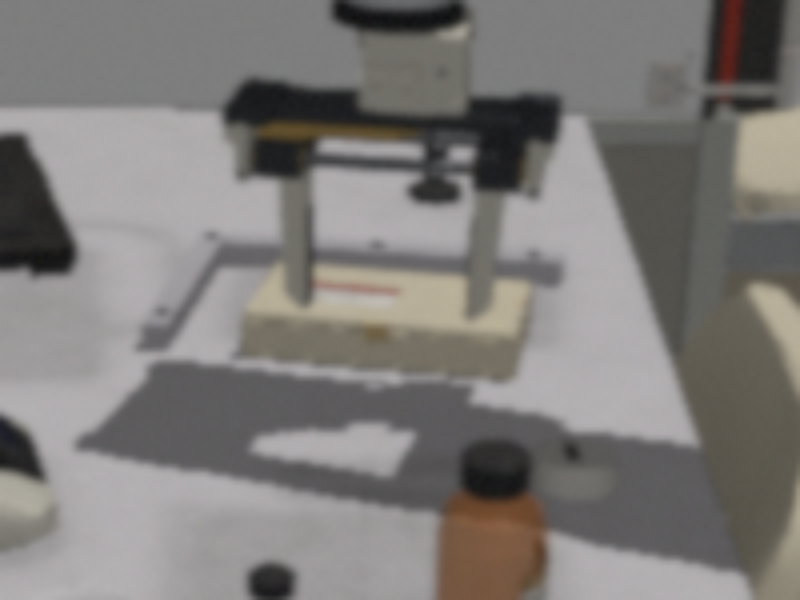

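View pics/wrist2.png

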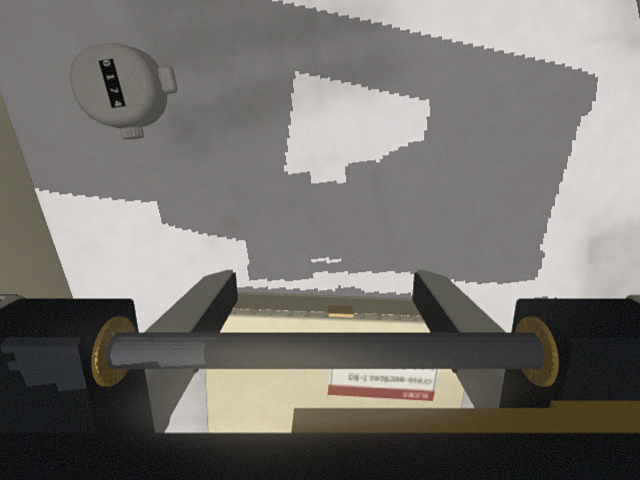

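The pictures disagree with my numbers: the side view puts the fingertips at about (325,226) and (370,229), over the box top. I'll check the projections before moving.

```bash
python3 -c "
from h import *
s=robot.read_state();r=R.from_rotvec(s['orientation']);p=s['tool_pos'];print(p,s['t'])
c=robot.read_camera('side');
tips=[p+r.apply([0,sg*.05,.014]) for sg in(1,-1)]
print(tips,proj(c,tips))
# box corners (measured from top) on bench & top
t=robot.read_camera('top')
b=[[0.4016,-.1896],[.5731,-.2195],[.5896,-.1251],[.4181,-.0952]]
print(proj(c,[x+[.033] for x in b]),proj(c,[x+[0] for x in b]))
q=[C,C+.16*ey,C-.24*ex]
print('sq',proj(c,[list(x)+[.02] for x in q]))
cv2.imwrite('pics/side3.png',cv2.resize(c['image'][150:300,250:450,::-1],None,fx=4,fy=4))
w=robot.read_camera('wrist');print(w['mtx'],w['tool_from_camera'].round(3))
"
```

```text
[ 0.49854945 -0.08023979  0.02957309] 2.825
[array([ 0.54829767, -0.08663988,  0.01615094]), array([ 0.44912005, -0.07389353,  0.0149971 ])] [[325.22534669 239.48833817]
 [366.46142834 242.84924915]]
[[383.40593002 218.9199993 ]
 [318.14010859 213.8746648 ]
 [309.35893633 226.85276157]
 [379.31899686 232.71802831]] [[382.75507918 230.67929694]
 [318.18548963 225.33538496]
 [309.50535665 239.00717548]
 [378.66596059 245.20709899]]
sq [[304.62333911 208.820475  ]
 [291.27642003 229.73408986]
 [389.9009287  213.91370545]]
[[339.57399879   0.         324.57561477]
 [  0.         339.57399879 235.80822047]
 [  0.           0.           1.        ]] [[ 0.    -0.965 -0.261  0.072]
 [ 1.     0.001 -0.002 -0.001]
 [ 0.002 -0.261  0.965 -0.191]
 [ 0.     0.     0.     1.   ]]
```

View pics/side3.png

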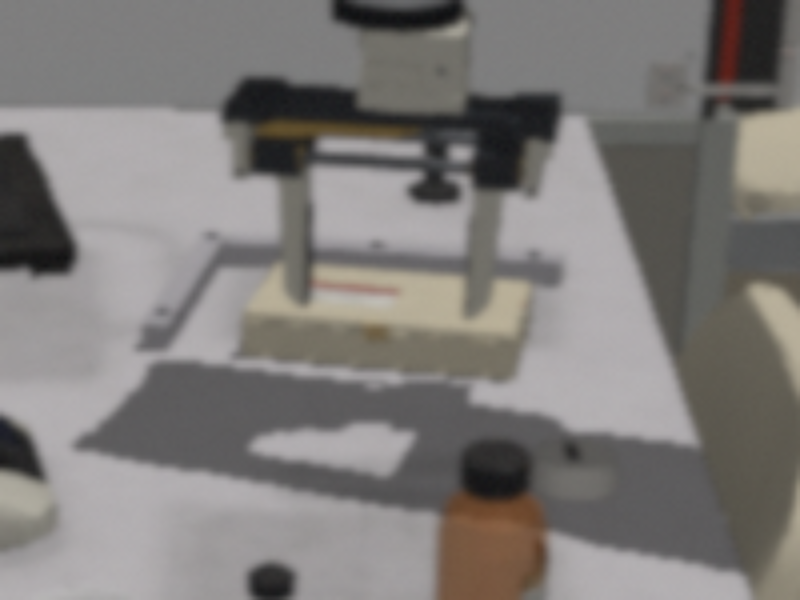

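```bash
python3 -c "
from h import *
s=robot.read_state();r=R.from_rotvec(s['orientation']);p=s['tool_pos'];print(p,s['t'],s['force'],s['q'],s['joint_torque'].round(1))
w=robot.read_camera('wrist');T=w['tool_from_camera'];K=w['mtx']
def pj(P):
    q=(np.array(P)-T[:3,3])@T[:3,:3]@K.T;return (q[:,:2]/q[:,2:]).round(0)
print('tips',pj([[sx*.0075,sg*sy,.014] for sx in (1,-1) for sg in(1,-1) for sy in (.0465,.064)]).tolist())
b=np.array([[0.4016,-.1896],[.5731,-.2195],[.5896,-.1251],[.4181,-.0952]])
for z in(0,.033): print(z,pj(r.inv().apply(np.c_[b,[z]*4]-p)).tolist())
print('tally',pj(r.inv().apply(np.array([[.397,.034,.02]])-p)))
# recompute box & square from top now
"
```

```text
[ 0.49825948 -0.08036454  0.0291073 ] 2.975 [-0.59678099  0.02112817  0.19934068] [-2.62381838e-01  6.99363040e-03  1.92875071e+00  1.13444768e-03
  1.19468117e+00 -1.34662245e-01] [  0.1 -44.7 -44.3   0.1  -0.    0. ]
tips [[401.0, 250.0], [429.0, 250.0], [254.0, 250.0], [226.0, 250.0], [399.0, 272.0], [427.0, 272.0], [255.0, 272.0], [228.0, 272.0]]
0 [[220.0, 403.0], [444.0, 409.0], [462.0, 297.0], [216.0, 288.0]]
0.033 [[207.0, 438.0], [461.0, 446.0], [484.0, 321.0], [199.0, 310.0]]
tally [[117.  90.]]
```

```bash
python3 -c "
import cv2
a=cv2.imread('pics/wrist2.png');cv2.imwrite('pics/wz.png',cv2.resize(a[240:440,140:540],None,fx=2,fy=2,interpolation=cv2.INTER_CUBIC))
"
```

```text
(no output)
```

View pics/wz.png

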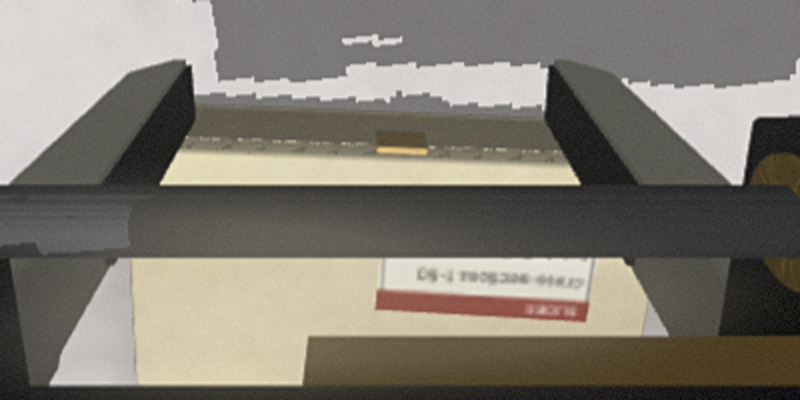

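Measured from the wrist view, the fingertips lie at tool z ≈ -0.025, about 39 mm behind the stated +0.014. The side view agrees. I'll close the jaws partly in place to see whether the tips advance with closure.

>>> jog_arm --pt "0.5 0 0 0 0 0 0" --pt "0.5 0 0 0 0 0 0" --pt "0.5 0 0 0 0 0 0" --pt "0.5 0 0 0 0 0 0"

```text
t: 3.52
tool_pos: [0.4979, -0.0803, 0.0287]
orientation: [2.353, 2.069, 0.011]
force: [-0.4, -0.2, 0.3]
opening: 0.0577
```

```bash
python3 -c "
from h import *
plan(-.15,.1,.022,0)
w=robot.read_camera('wrist');cv2.imwrite('pics/wrist4.png',w['image'][:,:,::-1])
c=robot.read_camera('side');cv2.imwrite('pics/side4.png',cv2.resize(c['image'][150:300,250:450,::-1],None,fx=4,fy=4))
s=robot.read_state();print(s['tool_pos'],s['orientation'],s['dq'].round(3))
"
```

```text
t 3.52 sq [[-0.1445, 0.1972]] z 0.0287 F [-0.4 -0.2  0.3] op 0.0577 q [-0.26  0.01  1.93  0.    1.19 -0.13]
world [ 0.48  -0.176  0.022] shift [-0.0972 -0.0056  0.0067] turn [0.0106 0.0003 0.0003]
[ 0.49796885 -0.08033992  0.02875999] [2.35294879 2.0691266  0.01053465] [ 0.002  0.002 -0.001 -0.001 -0.     0.   ]
```

View pics/wrist4.png

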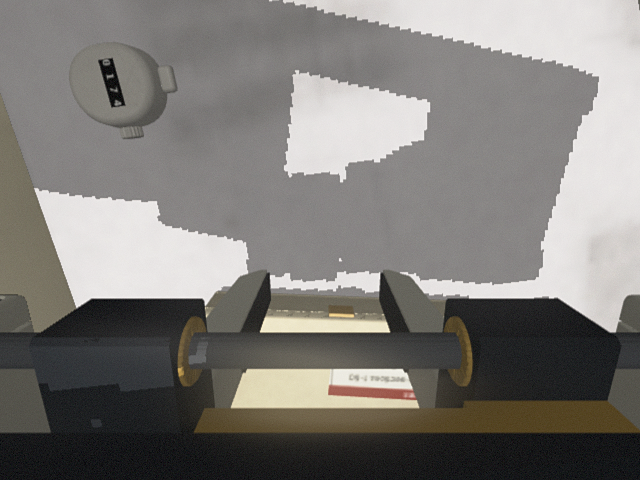

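View pics/side4.png

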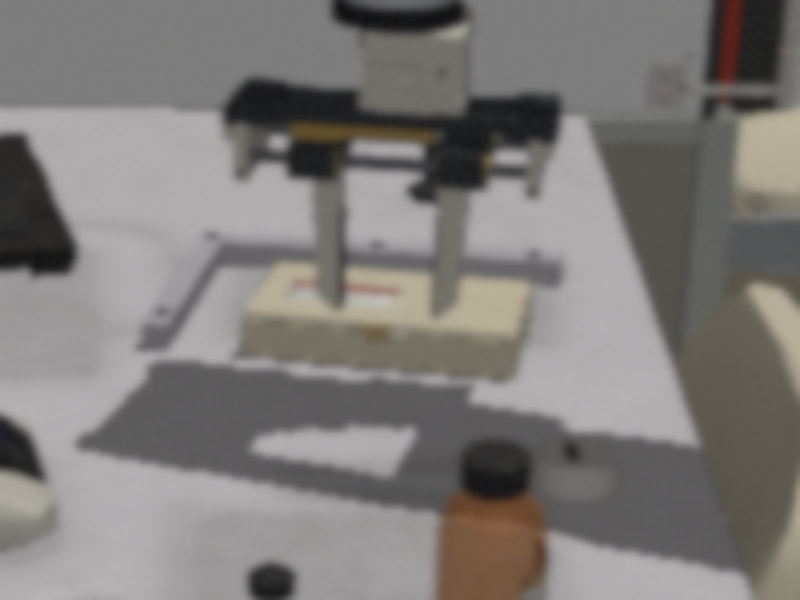

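Closing doesn't change it: the tips still show at tool z ≈ -0.026, which is about where the pads should begin. So either the pads are not drawn or the fingers really are short. I'll find out by touch: reopen, correct the height, then push gently and watch the force.

>>> jog_arm --pt "0 0 0 0.0067 0.0106 0 0" --pt "0 0 0 0.0067 0.0106 0 0" --pt "0 0 0 0.0067 0.0106 0 0" --pt "0 0 0 0.0067 0.0106 0 0"

```text
t: 4.12
tool_pos: [0.4981, -0.0804, 0.0221]
orientation: [2.359, 2.074, -0.0]
force: [0.5, 0.2, -0.7]
opening: 0.0857
```

```bash
python3 -c "
from h import *
plan(-.145,.16,.022,0)"
```

```text
t 4.12 sq [[-0.1443, 0.1972]] z 0.0221 F [ 0.5  0.2 -0.7] op 0.0857 q [-0.26  0.03  1.92 -0.    1.19 -0.13]
world [ 0.4926 -0.1171  0.022 ] shift [-0.0372 -0.0007  0.0001] turn [0.0002 0.0004 0.0002]
```

>>> jog_arm --pt "0 -0.008 0 0 0 0 0" --pt "0 -0.016 0 0 0 0 0" --pt "0 -0.023 0 0 0 0 0" --pt "0 -0.03 0 0 0 0 0" --pt "0 -0.037 0 0 0 0 0"

```text
t: 4.75
tool_pos: [0.4933, -0.1176, 0.0221]
orientation: [2.359, 2.074, -0.0]
force: [0.6, 0.2, -0.3]
opening: 0.0932
```

```bash
python3 -c "
from h import *
plan(-.145,.12,.022,0)
c=robot.read_camera('side');cv2.imwrite('pics/side5.png',cv2.resize(c['image'][150:300,250:450,::-1],None,fx=4,fy=4))
"
```

```text
t 4.75 sq [[-0.1443, 0.1596]] z 0.0221 F [ 0.6  0.2 -0.3] op 0.0932 q [-0.33  0.04  1.91 -0.    1.19 -0.21]
world [ 0.4875 -0.1568  0.022 ] shift [-0.0396 -0.0007  0.0001] turn [0.0001 0.0004 0.0001]
```

View pics/side5.png

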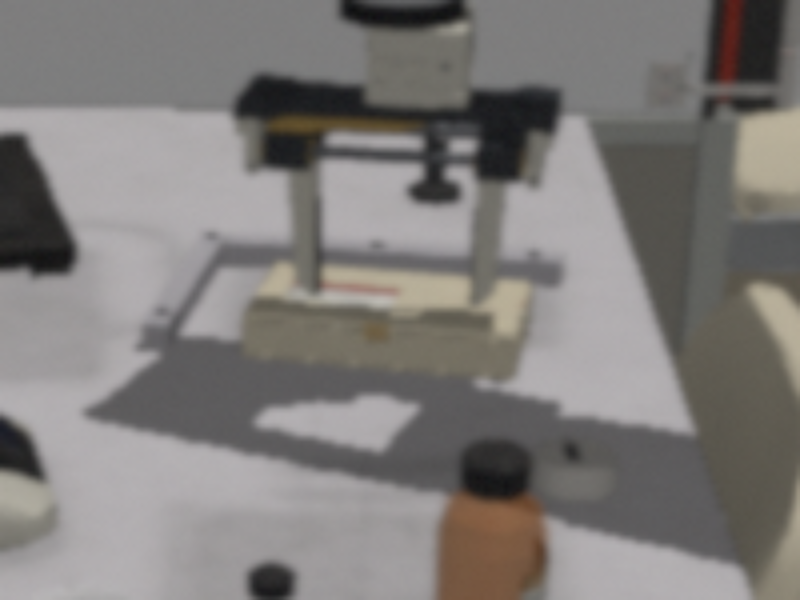

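The box did not move and the force stayed near 0. So the tips really are about 39 mm short of the description, passing over the box at about 0.047 m. I'll back off and come down further by that amount, checking the force and the side view.

>>> jog_arm --pt "0 0.02 0 0 0 0 0" --pt "0 0.04 0 0 0 0 0" --pt "0 0.04 0 0.01 0 0 0" --pt "0 0.04 0 0.02 0 0 0" --pt "0 0.04 0 0.025 0 0 0"

```text
t: 5.42
tool_pos: [0.4974, -0.0786, -0.0042]
orientation: [-2.359, -2.073, 0.002]
force: [-0.9, 0.5, -0.8]
opening: 0.0931
```

```bash
cat >> h.py <<'E'
def tips():
    s=robot.read_state();r=R.from_rotvec(s['orientation']);p=s['tool_pos']
    w=robot.read_camera('wrist');T=w['tool_from_camera'];c=robot.read_camera('side')
    for z in(-.02,-.025,-.03): print(z,proj(c,[p+r.apply([0.0,sg*.055,z]) for sg in(1,-1)]).round(1).tolist())
    return c,w
E
python3 -c "
from h import *
plan(-.145,.2,-.014,0)
c,w=tips()
cv2.imwrite('pics/side6.png',cv2.resize(c['image'][180:280,280:410,::-1],None,fx=6,fy=6))
"
```

```text
t 5.42 sq [[-0.1452, 0.1988]] z -0.0042 F [-0.9  0.5 -0.8] op 0.0931 q [-0.26  0.07  1.94 -0.    1.14 -0.13]
world [ 0.4978 -0.0775 -0.014 ] shift [0.0012 0.0002 0.0098] turn [-0.0016  0.0007 -0.0002]
-0.02 [[323.7, 239.8], [369.1, 243.0]]
-0.025 [[323.7, 237.9], [369.2, 241.1]]
-0.03 [[323.7, 236.0], [369.3, 239.1]]
```

View pics/side6.png

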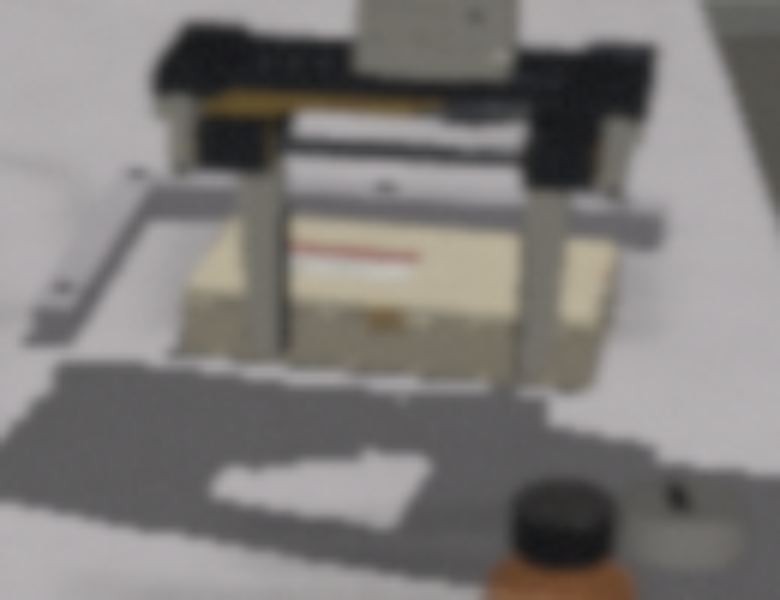

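Side view: tips now at (324,239) and (369,243), in front of the box face and about 16 mm above the bench. Coming down another 5 mm and starting the push.

>>> jog_arm --pt "0 0 0 0.006 0 0 0" --pt "0 -0.015 0 0.006 0 0 0" --pt "0 -0.023 0 0.006 0 0 0" --pt "0 -0.03 0 0.006 0 0 0" --pt "0 -0.037 0 0.006 0 0 0"

```text
t: 6.15
tool_pos: [0.4927, -0.116, -0.0099]
orientation: [-2.36, -2.073, 0.002]
force: [0.0, 1.7, 0.5]
opening: 0.0929
```

```bash
python3 -c "
from h import *
plan(-.145,.12,-.01,0)
c=robot.read_camera('side')
cv2.imwrite('pics/side7.png',cv2.resize(c['image'][180:280,280:410,::-1],None,fx=6,fy=6))
"
```

```text
t 6.15 sq [[-0.1451, 0.1611]] z -0.0099 F [0.  1.7 0.5] op 0.0929 q [-0.33  0.08  1.93 -0.    1.13 -0.2 ]
world [ 0.4875 -0.1568 -0.01  ] shift [-0.0411  0.0002  0.0001] turn [-0.0015  0.0005 -0.001 ]
```

View pics/side7.png

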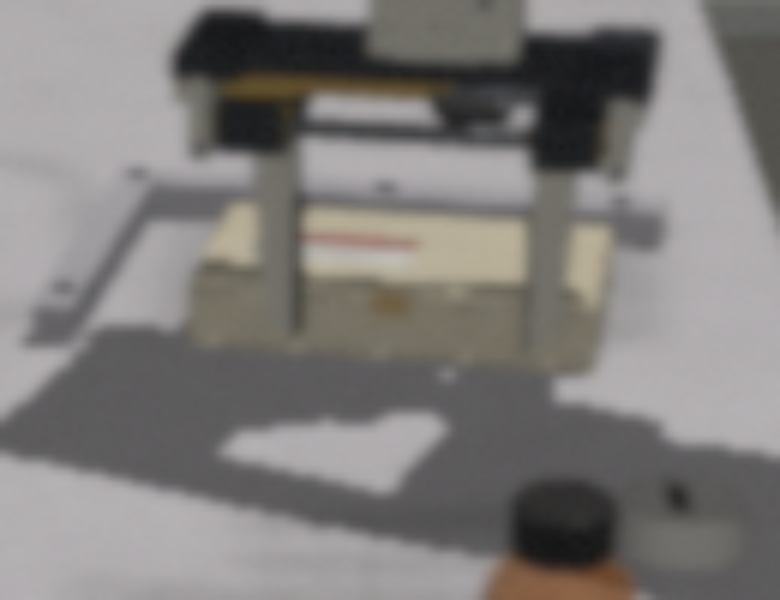

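The box is now moving, at about 1.7 N. Continuing.

>>> jog_arm --pt "0 -0.009 0 0 0 0 0" --pt "0 -0.018 0 0 0 0 0" --pt "0 -0.027 0 0 0 0 0" --pt "0 -0.036 0 0 0 0 0" --pt "0 -0.045 0 0 0 0 0"

```text
t: 6.82
tool_pos: [0.4868, -0.162, -0.0097]
orientation: [-2.36, -2.073, 0.003]
force: [0.1, 1.2, 0.5]
opening: 0.0932
```

```bash
python3 -c "
from h import *
plan(-.145,.0995,-.01,0)
"
```

```text
t 6.83 sq [[-0.1451, 0.1148]] z -0.0097 F [0.1 1.2 0.5] op 0.0932 q [-0.42  0.1   1.91 -0.    1.13 -0.29]
world [ 0.4849 -0.1771 -0.01  ] shift [-0.0153  0.0001  0.0003] turn [-0.0013  0.0011 -0.001 ]
```

>>> jog_arm --pt "0 -0.004 0 0 0 0 0" --pt "0 -0.008 0 0 0 0 0" --pt "0 -0.011 0 0 0 0 0" --pt "0 -0.013 0 0 0 0 0" --pt "0 -0.014 0 0 0 0 0"

```text
t: 7.45
tool_pos: [0.4854, -0.1719, -0.0097]
orientation: [-2.357, -2.07, -0.004]
force: [2.1, 22.8, 8.8]
opening: 0.0929
```

```bash
python3 -c "
from h import *
plan(-.145,.0995,-.01,0)
c=robot.read_camera('side')
cv2.imwrite('pics/side8.png',cv2.resize(c['image'][180:280,280:410,::-1],None,fx=6,fy=6))
"
```

```text
t 7.45 sq [[-0.1452, 0.1048]] z -0.0097 F [ 2.1 22.8  8.8] op 0.0929 q [-0.44  0.11  1.9   0.    1.13 -0.32]
world [ 0.4849 -0.1771 -0.01  ] shift [-0.0053  0.0002  0.0002] turn [-0.0019 -0.0051 -0.0006]
```

View pics/side8.png

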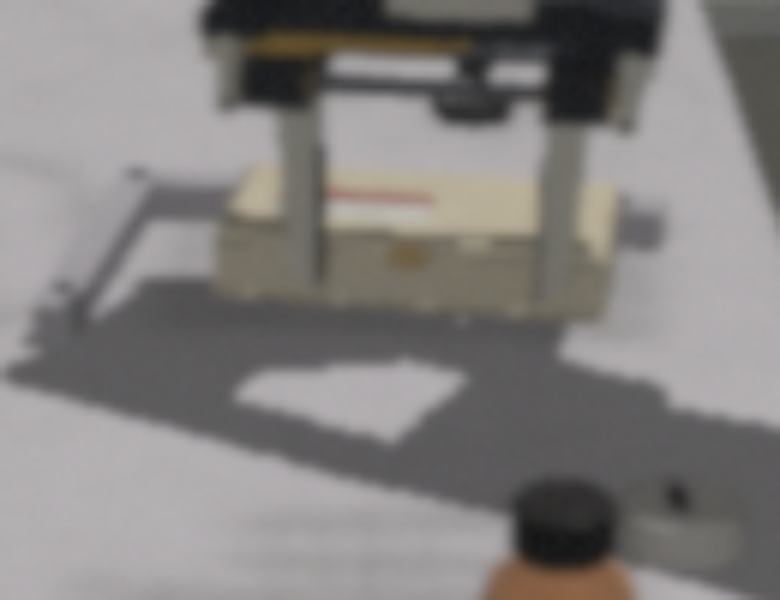

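Force is 22.8 N with the box flush against the long bar, over the 20 N I wanted as a ceiling, so I'm backing off at once and lifting clear.

>>> jog_arm --pt "0 0.015 0 0 0 0 0" --pt "0 0.03 0 0 0 0 0" --pt "0 0.03 0 -0.04 0 0 0" --pt "0 0.03 0 -0.07 0 0 0" --pt "0.65 0.03 0 -0.07 0 0 0"

```text
t: 8.12
tool_pos: [0.4917, -0.1431, 0.0634]
orientation: [2.359, 2.074, 0.008]
force: [0.3, 0.1, -0.5]
opening: 0.0871
```

```bash
python3 -c "
from h import *
plan(-.26,.046,.06,-np.pi/2)
"
```

```text
t 8.12 sq [[-0.1426, 0.1341]] z 0.0634 F [ 0.3  0.1 -0.5] op 0.0871 q [-0.39 -0.01  1.88  0.    1.27 -0.26]
world [ 0.364  -0.2155  0.06  ] shift [-0.0881 -0.1174  0.0027] turn [ 3.0000e-04 -5.3000e-03  1.5707e+00]
```

>>> jog_arm --pt "0.65 -0.017 -0.03 0 0 0 0.18" --pt "0.65 -0.035 -0.06 0 0 0 0.36" --pt "0.65 -0.053 -0.09 0 0 0 0.54" --pt "0.65 -0.07 -0.117 0 0 0 0.72" --pt "0.65 -0.088 -0.117 0 0 0 0.9"

```text
t: 8.75
tool_pos: [0.3621, -0.2149, 0.0611]
orientation: [-3.027, -0.831, -0.004]
force: [1.0, 1.0, -0.4]
opening: 0.0377
```

```bash
python3 -c "
from h import *
plan(-.26,.046,.06,-np.pi/2)
"
```

```text
t 8.75 sq [[-0.2619, 0.0464]] z 0.0611 F [ 1.   1.  -0.4] op 0.0377 q [-0.66 -0.27  2.11  0.    1.3   0.37]
world [ 0.364  -0.2155  0.06  ] shift [0.0013 0.0015 0.0011] turn [-0.0033 -0.0026  0.6642]
```

>>> jog_arm --pt "0.65 0.001 0.0015 0 0 0 0.18" --pt "0.65 0.001 0.0015 0 0 0 0.36" --pt "0.65 0.001 0.0015 0 0 0 0.54" --pt "0.65 0.001 0.0015 0 0 0 0.664" --pt "0.65 0.001 0.0015 0 0 0 0.664"

```text
t: 9.38
tool_pos: [0.3631, -0.2151, 0.0599]
orientation: [-3.131, 0.2, -0.0]
force: [-0.7, 0.4, 0.1]
opening: 0.0326
```

```bash
python3 -c "
from h import *
plan(-.265,.046,-.01,-np.pi/2)
for n in ['top','side']:
  c=robot.read_camera(n);cv2.imwrite('pics/%s9.png'%n,c['image'][:,:,::-1])
c=robot.read_camera('wrist');cv2.imwrite('pics/wrist9.png',c['image'][:,:,::-1])
"
```

```text
t 9.38 sq [[-0.2609, 0.0463]] z 0.0599 F [-0.7  0.4  0.1] op 0.0326 q [-0.66 -0.26  2.11  0.    1.29  1.04]
world [ 0.359  -0.2148 -0.01  ] shift [-0.0041  0.0006  0.0699] turn [-0.0045  0.0002  0.001 ]
```

View pics/top9.png

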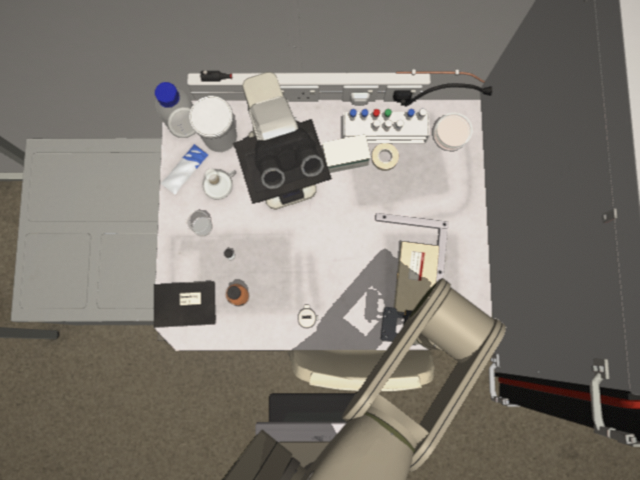

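View pics/wrist9.png

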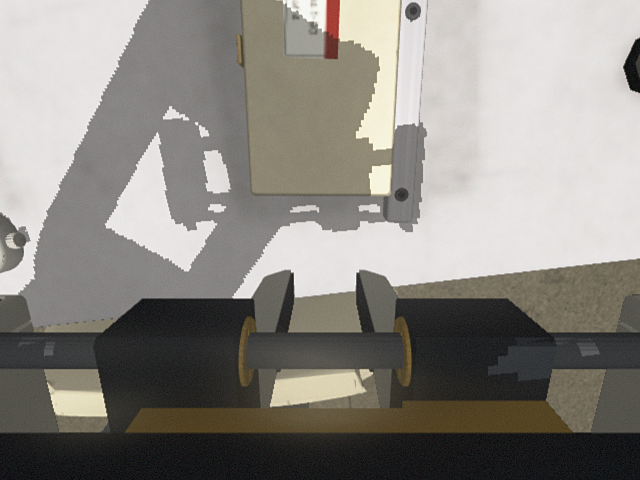

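View pics/side9.png

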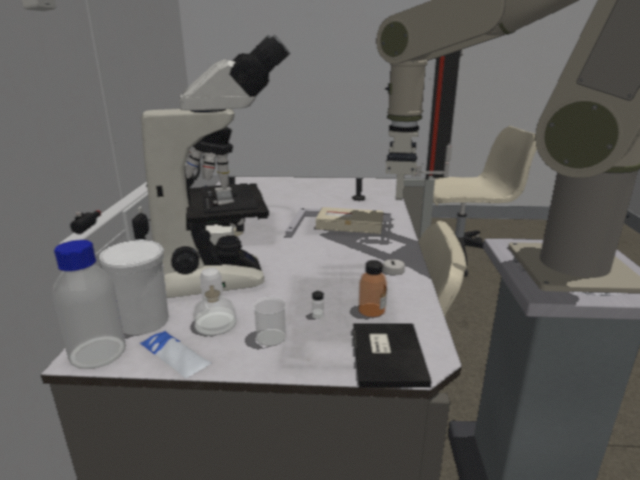

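The wrist view shows the box against the long bar, its near end at row 194 (columns 250–392), with the two fingers centred behind it. Side objects are untouched. Going down and pushing along the bar.

>>> jog_arm --pt "0.65 0 0 0.03 0 0 0" --pt "0.65 0 0 0.06 0 0 0" --pt "0.65 0 0 0.07 0 0 0" --pt "0.65 0 0 0.07 0 0 0"

```text
t: 10.02
tool_pos: [0.3631, -0.2147, -0.0099]
orientation: [-3.13, 0.196, 0.001]
force: [-0.2, 0.6, 0.7]
opening: 0.0327
```

```bash
python3 -c "
from h import *
plan(-.19,.046,-.01,-np.pi/2)
c=robot.read_camera('side')
cv2.imwrite('pics/side10.png',cv2.resize(c['image'][170:280,280:430,::-1],None,fx=5,fy=5))
"
```

```text
t 10.03 sq [[-0.261, 0.0467]] z -0.0099 F [-0.2  0.6  0.7] op 0.0327 q [-0.66 -0.15  2.16  0.    1.14  1.03]
world [ 0.4334 -0.2244 -0.01  ] shift [0.071  0.0009 0.0001] turn [-0.005   0.0007  0.0036]
```

View pics/side10.png

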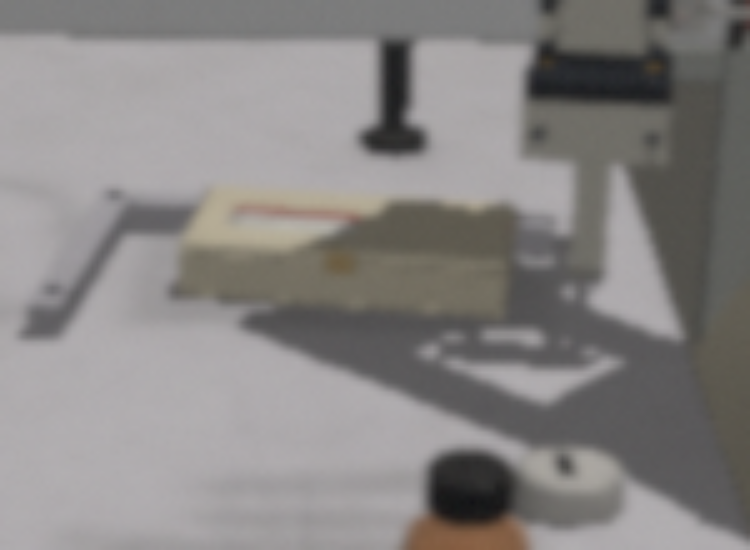

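>>> jog_arm --pt "0.65 0.012 0 0 0 0 0" --pt "0.65 0.023 0 0 0 0 0" --pt "0.65 0.032 0 0 0 0 0" --pt "0.65 0.041 0 0 0 0 0" --pt "0.65 0.05 0 0 0 0 0"

```text
t: 10.7
tool_pos: [0.4137, -0.2214, -0.0091]
orientation: [-3.131, 0.196, -0.0]
force: [-2.9, -0.3, 2.3]
opening: 0.0324
```

```bash
python3 -c "
from h import *
plan(-.19,.046,-.01,-np.pi/2)
c=robot.read_camera('wrist');cv2.imwrite('pics/wrist11.png',c['image'][:,:,::-1])
"
```

```text
t 10.7 sq [[-0.2099, 0.0465]] z -0.0091 F [-2.9 -0.3  2.3] op 0.0324 q [-0.6  -0.02  2.03  0.    1.13  1.09]
world [ 0.4334 -0.2244 -0.01  ] shift [0.0199 0.0006 0.0009] turn [-0.0043  0.      0.0036]
```

View pics/wrist11.png

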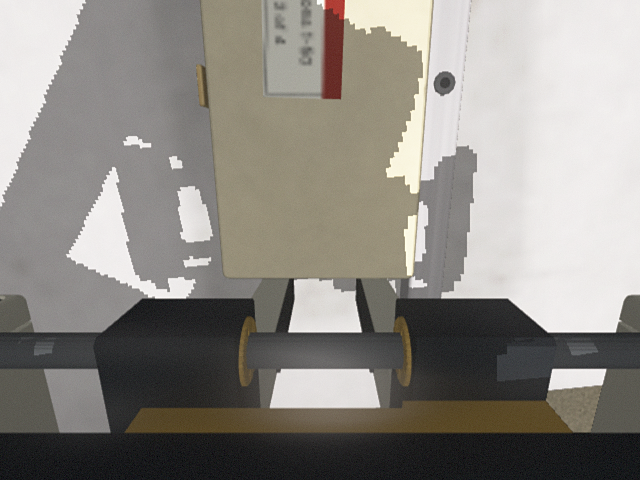

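>>> jog_arm --pt "0.65 0.006 0 0 0 0 0" --pt "0.65 0.011 0 0 0 0 0" --pt "0.65 0.015 0 0 0 0 0" --pt "0.65 0.019 0 0 0 0 0"

```text
t: 11.25
tool_pos: [0.4339, -0.224, -0.0089]
orientation: [-3.131, 0.196, -0.003]
force: [-2.0, 0.6, -0.8]
opening: 0.0328
```

```bash
python3 -c "
from h import *
plan(-.183,.046,-.01,-np.pi/2)
"
```

```text
t 11.25 sq [[-0.1896, 0.0465]] z -0.0089 F [-2.   0.6 -0.8] op 0.0328 q [-0.59  0.03  1.98  0.    1.13  1.11]
world [ 0.4403 -0.2253 -0.01  ] shift [0.0066 0.0005 0.0011] turn [-0.0041 -0.0015  0.0034]
```

Not yet at the stop (2 N); continuing in small steps.

>>> jog_arm --pt "0.65 0.002 0 0 0 0 0" --pt "0.65 0.004 0 0 0 0 0" --pt "0.65 0.006 0 0 0 0 0"

```text
t: 11.62
tool_pos: [0.4399, -0.2248, -0.0089]
orientation: [-3.132, 0.196, -0.003]
force: [-1.7, 0.1, 1.2]
opening: 0.0326
```

>>> jog_arm --pt "0.65 0.002 0 0 0 0 0" --pt "0.65 0.004 0 0 0 0 0"

```text
t: 11.88
tool_pos: [0.4403, -0.2248, -0.0092]
orientation: [-3.13, 0.196, 0.009]
force: [-25.5, 3.3, 21.3]
opening: 0.0324
```

```bash
python3 -c "
from h import *
plan(-.183,.046,-.01,-np.pi/2)
"
```

```text
t 11.88 sq [[-0.1831, 0.0466]] z -0.0092 F [-25.5   3.3  21.3] op 0.0324 q [-0.58  0.06  1.96  0.    1.14  1.12]
world [ 0.4403 -0.2253 -0.01  ] shift [0.0001 0.0006 0.0008] turn [-0.0048  0.0062  0.0037]
```

It has reached the far bar (force step to 25 N at x = -0.183). Backing off at once and lifting.

>>> jog_arm --pt "0.65 -0.02 0 0 0 0 0" --pt "0.65 -0.045 0 0 0 0 0" --pt "0.65 -0.06 0 -0.03 0 0 0" --pt "0.65 -0.06 0 -0.08 0 0 0" --pt "0.65 -0.06 0 -0.13 0 0 0"

```text
t: 12.5
tool_pos: [0.3815, -0.2179, 0.1227]
orientation: [-3.13, 0.196, 0.008]
force: [0.1, 0.2, 0.7]
opening: 0.0322
```

```bash
python3 -c "
from h import *
plan(-.26,.25,.15,-np.pi/2)
c=robot.read_camera('top');cv2.imwrite('pics/top12.png',cv2.resize(c['image'][195:345,350:470,::-1],None,fx=4,fy=4,interpolation=cv2.INTER_CUBIC))
c=robot.read_camera('wrist');cv2.imwrite('pics/wrist12.png',c['image'][:,:,::-1])
"
```

```text
t 12.5 sq [[-0.2423, 0.0458]] z 0.1227 F [0.1 0.2 0.7] op 0.0322 q [-0.64 -0.27  2.    0.    1.42  1.06]
world [ 0.3901 -0.0132  0.15  ] shift [-0.0171 -0.2044 -0.0262] turn [-0.0047  0.0054  0.0034]
```

View pics/top12.png

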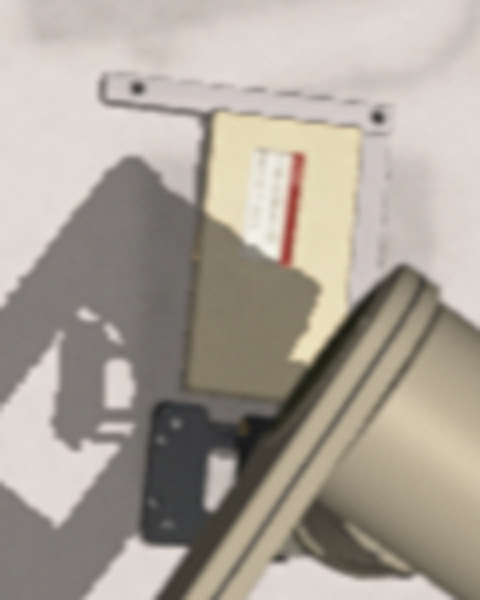

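View pics/wrist12.png

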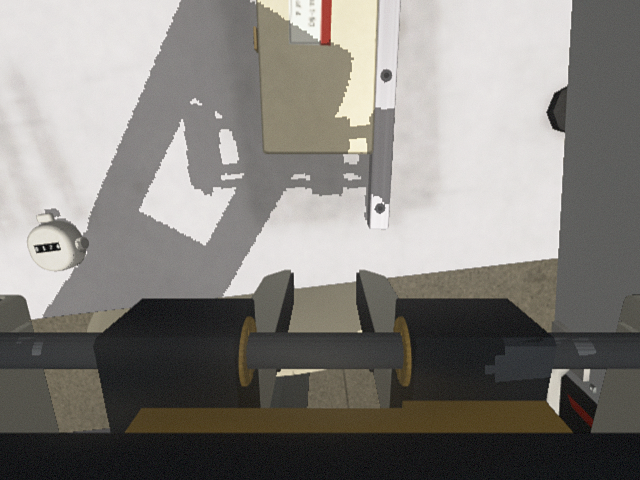

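```bash
python3 -c "
from h import *
t=sq([.40,.06])[0];plan(t[0],t[1],.18,0)
"
```

```text
t 12.6 sq [[-0.2381, 0.0435]] z 0.128 F [ 1.5 -1.5  0.9] op 0.0327 q [-0.64 -0.27  1.99  0.    1.42  1.06]
world [0.4  0.06 0.18] shift [-0.0203 -0.2803 -0.0523] turn [ 0.0039 -0.0028 -1.5672]
```

>>> jog_arm --pt "0 -0.005 -0.055 -0.03 0 0 -0.18" --pt "0 -0.01 -0.11 -0.052 0 0 -0.36" --pt "0 -0.015 -0.165 -0.052 0 0 -0.54" --pt "0 -0.02 -0.22 -0.052 0 0 -0.72" --pt "0 -0.02 -0.28 -0.052 0 0 -0.9"

```text
t: 13.22
tool_pos: [0.4005, 0.0614, 0.1798]
orientation: [2.902, 1.194, 0.008]
force: [1.6, 0.1, -0.0]
opening: 0.0777
```

```bash
python3 -c "
from h import *
plan(-.145,.2,.1,0)
c=robot.read_camera('top');cv2.imwrite('pics/top13.png',cv2.resize(c['image'][195:345,350:470,::-1],None,fx=4,fy=4,interpolation=cv2.INTER_CUBIC))
r,P=boxpose(c);b=cv2.boxPoints(r);print(r,b.round(4).tolist());print(sq(b).round(4).tolist())
cv2.imwrite('pics/top13f.png',c['image'][:,:,::-1])
"
```

```text
t 13.22 sq [[-0.2593, 0.3252]] z 0.1798 F [ 1.6  0.1 -0. ] op 0.0777 q [ 0.03 -0.43  2.01 -0.    1.55  0.82]
world [ 0.4978 -0.0775  0.1   ] shift [-0.0288  0.1667  0.0805] turn [ 0.006  -0.0016 -0.6619]
((0.5348612666130066, -0.23363853991031647), (0.0953456312417984, 0.1749245524406433), 82.84149932861328) [[0.44209998846054077, -0.27000001072883606], [0.6157000064849854, -0.29179999232292175], [0.6276000142097473, -0.1972000002861023], [0.45399999618530273, -0.1754000037908554]]
[[-0.1755, 0.0019], [-0.0006, 0.0025], [-0.0009, 0.0979], [-0.1758, 0.0972]]
```

View pics/top13.png

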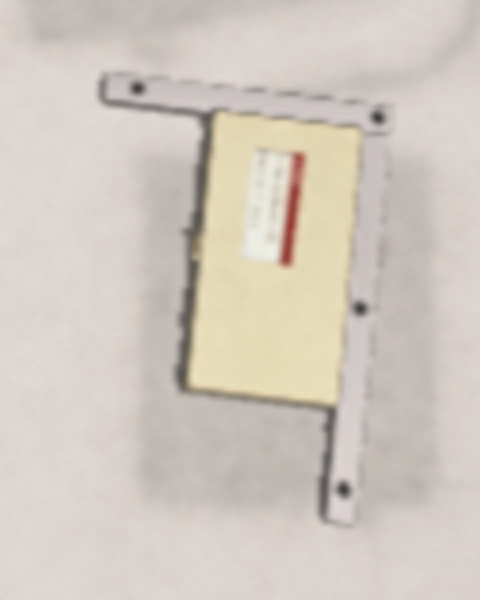

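View pics/top13f.png

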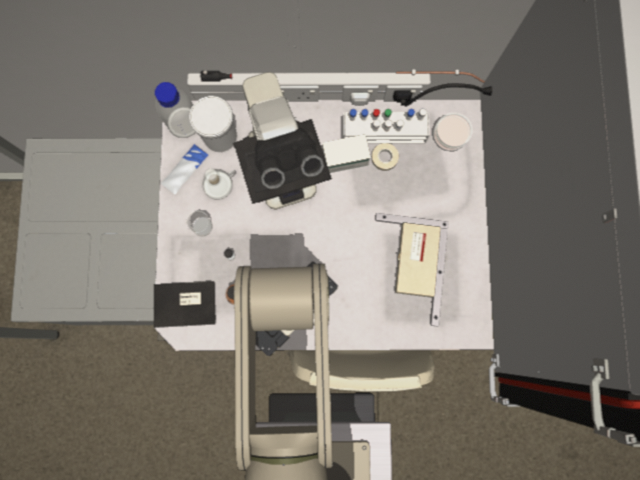

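Camera check: the box's hinge edge is at y ≈ +2 mm and its far end at x ≈ -1 mm in the measured frame, with the yaw within 0.004 rad. The other objects look unmoved. To rule out a small gap at the long bar, I'll do one gentle confirming nudge from the left.

```bash
python3 -c "
from h import *
plan(-.1,.16,.1,0)
"
```

```text
t 13.28 sq [[-0.2604, 0.3325]] z 0.1797 F [-1.7  3.9  1.3] op 0.0822 q [ 0.04 -0.42  2.01  0.    1.55  0.82]
world [ 0.5373 -0.1229  0.1   ] shift [-0.0415  0.2318  0.0798] turn [ 0.0039 -0.0058 -0.647 ]
```

>>> jog_arm --pt "0 -0.008 0.046 0 0 0 -0.16" --pt "0 -0.017 0.093 0 0 0 -0.32" --pt "0 -0.025 0.14 0 0 0 -0.48" --pt "0 -0.033 0.186 0 0 0 -0.647" --pt "0 -0.0415 0.2318 0 0 0 -0.647"

```text
t: 13.9
tool_pos: [0.5377, -0.1248, 0.1793]
orientation: [2.356, 2.076, 0.011]
force: [0.8, 0.4, -0.2]
opening: 0.0927
```

>>> jog_arm --pt "0 0 0 0 0 0 0" --pt "0 0 0 0 0 0 0"

```text
t: 14.15
tool_pos: [0.5374, -0.1248, 0.1785]
orientation: [2.359, 2.075, 0.011]
force: [0.2, 0.9, 0.2]
opening: 0.0928
```

```bash
python3 -c "
from h import *
plan(-.1,.15,-.01,0)
"
```

```text
t 14.15 sq [[-0.0997, 0.1582]] z 0.1785 F [0.2 0.9 0.2] op 0.0928 q [-0.33  0.    1.65  0.01  1.49 -0.2 ]
world [ 0.536  -0.1328 -0.01  ] shift [-0.0091 -0.0012  0.1885] turn [ 0.0046 -0.005   0.0008]
```

>>> jog_arm --pt "0 0 0 0.045 0.0046 -0.005 0" --pt "0 0 0 0.095 0.0046 -0.005 0" --pt "0 0 0 0.14 0.0046 -0.005 0" --pt "0 0 0 0.175 0.0046 -0.005 0" --pt "0 0 0 0.1885 0.0046 -0.005 0"

```text
t: 14.78
tool_pos: [0.5362, -0.1222, -0.0121]
orientation: [-2.355, -2.074, 0.003]
force: [0.2, -0.0, 0.9]
opening: 0.0932
```

```bash
python3 -c "
from h import *
plan(-.1,.11,-.01,0)
c=robot.read_camera('side')
cv2.imwrite('pics/side14.png',cv2.resize(c['image'][170:280,280:430,::-1],None,fx=5,fy=5))
plan(-.1,.11,-.01,0)
"
```

```text
t 14.78 sq [[-0.1011, 0.1605]] z -0.0121 F [ 0.2 -0.   0.9] op 0.0932 q [-0.32  0.2   1.81  0.    1.14 -0.19]
world [ 0.5309 -0.1725 -0.01  ] shift [-0.0505  0.001  -0.0022] turn [-0.0035 -0.0009  0.0018]
t 14.82 sq [[-0.1011, 0.1604]] z -0.0126 F [-1.2 -0.  -1.3] op 0.093 q [-0.32  0.2   1.81  0.    1.14 -0.19]
world [ 0.5309 -0.1725 -0.01  ] shift [-0.0504  0.001  -0.0027] turn [-0.0036 -0.0009  0.0017]
```

View pics/side14.png

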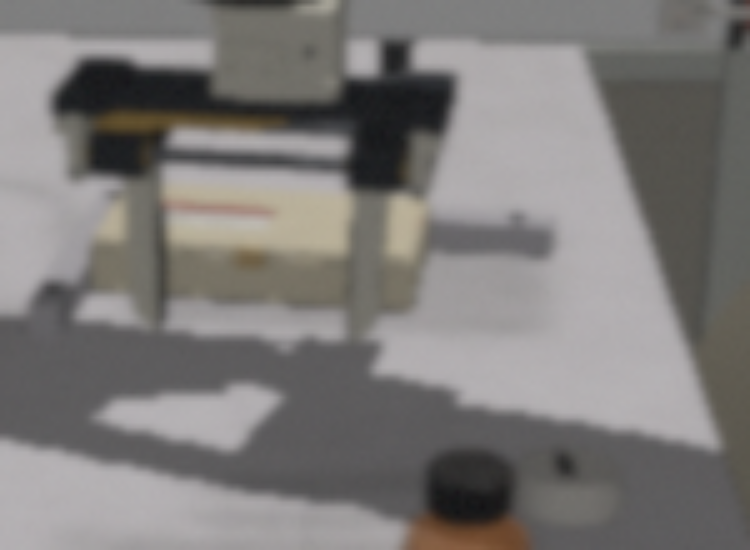

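Fingers straddle the catch and sit clear of the short bar. Approaching gently.

>>> jog_arm --pt "0 -0.015 0 -0.002 0 0 0" --pt "0 -0.03 0 -0.002 0 0 0" --pt "0 -0.042 0 -0.002 0 0 0" --pt "0 -0.05 0 -0.002 0 0 0" --pt "0 -0.05 0 -0.002 0 0 0"

```text
t: 15.45
tool_pos: [0.53, -0.1729, -0.0104]
orientation: [-2.357, -2.073, 0.002]
force: [0.0, 0.3, -0.9]
opening: 0.0928
```

>>> jog_arm --pt "0 -0.001 0 0 0 0 0" --pt "0 -0.002 0 0 0 0 0"

```text
t: 15.7
tool_pos: [0.5297, -0.1746, -0.0105]
orientation: [-2.356, -2.073, 0.002]
force: [0.5, 0.3, 0.3]
opening: 0.093
```

>>> jog_arm --pt "0 -0.001 0 0 0 0 0" --pt "0 -0.002 0 0 0 0 0"

```text
t: 15.95
tool_pos: [0.5294, -0.1764, -0.0105]
orientation: [-2.356, -2.073, 0.002]
force: [0.1, -0.1, -0.0]
opening: 0.0931
```

```bash
python3 -c "
from h import *
plan(-.1,.11,-.01,0)
"
```

```text
t 15.95 sq [[-0.1009, 0.1059]] z -0.0105 F [ 0.1 -0.1 -0. ] op 0.0931 q [-0.41  0.22  1.78 -0.    1.15 -0.29]
world [ 0.5309 -0.1725 -0.01  ] shift [ 0.0041  0.0009 -0.0005] turn [-0.0035 -0.001   0.001 ]
```

>>> jog_arm --pt "0 -0.001 0 0 0 0 0" --pt "0 -0.0015 0 0 0 0 0"

```text
t: 16.2
tool_pos: [0.5294, -0.1774, -0.0105]
orientation: [-2.356, -2.073, 0.001]
force: [1.1, 4.4, 0.9]
opening: 0.0928
```

>>> jog_arm --pt "0 -0.001 0 0 0 0 0" --pt "0 -0.0015 0 0 0 0 0"

```text
t: 16.45
tool_pos: [0.5295, -0.1775, -0.0105]
orientation: [-2.355, -2.072, -0.001]
force: [2.0, 9.0, 2.5]
opening: 0.0927
```

Contact came at 9 N with almost no motion, at the same tool position (y = 0.105) as the first push, so the box is hard against the long bar. Backing off and retreating.

>>> jog_arm --pt "0 0.015 0 0 0 0 0" --pt "0 0.035 0 0 0 0 0" --pt "0 0.045 0 -0.05 0 0 0" --pt "0 0.045 0 -0.11 0 0 0" --pt "0 0.045 0 -0.17 0 0 0"

```text
t: 17.08
tool_pos: [0.5353, -0.1321, 0.1612]
orientation: [-2.353, -2.073, -0.0]
force: [1.2, -0.8, 0.1]
opening: 0.0931
```

```bash
python3 -c "
from h import *
t=sq([.40,.05])[0];plan(t[0],t[1],.19,0)
"
```

```text
t 17.07 sq [[-0.1008, 0.1506]] z 0.1612 F [ 1.2 -0.8  0.1] op 0.0931 q [-0.34  0.02  1.66  0.    1.46 -0.21]
world [0.4  0.05 0.19] shift [ 0.1637 -0.1573 -0.0275] turn [-0.004  -0.0039  0.0019]
```

>>> jog_arm --pt "0 0.033 -0.04 -0.02 0 0 0" --pt "0 0.065 -0.08 -0.0275 0 0 0" --pt "0 0.1 -0.12 -0.0275 0 0 0" --pt "0 0.13 -0.157 -0.0275 0 0 0" --pt "0 0.163 -0.157 -0.0275 0 0 0"

```text
t: 17.7
tool_pos: [0.3984, 0.0509, 0.1901]
orientation: [-2.354, -2.074, -0.002]
force: [0.6, -0.1, -0.7]
opening: 0.0928
```

>>> jog_arm --pt "0 0 0 0 0 0 0" --pt "0 0 0 0 0 0 0" --pt "0 0 0 0 0 0 0"

```text
t: 18.08
tool_pos: [0.3984, 0.0503, 0.19]
orientation: [-2.354, -2.073, -0.001]
force: [0.4, -0.4, -0.2]
opening: 0.0926
```

```bash
python3 -c "
from h import *
c=robot.read_camera('top');cv2.imwrite('pics/top15.png',cv2.resize(c['image'][195:345,350:470,::-1],None,fx=4,fy=4,interpolation=cv2.INTER_CUBIC))
r,P=boxpose(c);b=cv2.boxPoints(r);print(r);print(sq(b).round(4).tolist())
s=robot.read_state();print(s['tool_pos'],s['force'],s['t'])
c=robot.read_camera('side');cv2.imwrite('pics/side15.png',c['image'][:,:,::-1])
a=cv2.imread('pics/side0.png').astype(int);d=np.abs(a-c['image'][:,:,::-1]).sum(2)
for n,(x0,y0,x1,y1) in dict(bottle=(355,260,390,318),vial=(308,288,328,322),beaker=(250,300,290,348),tally=(380,255,408,275)).items(): print(n,(d[y0:y1,x0:x1]>60).mean().round(3))
"
```

```text
((0.534609854221344, -0.23492559790611267), (0.0946512371301651, 0.1746528595685959), 82.70819854736328)
[[-0.1756, 0.0011], [-0.0009, 0.0014], [-0.001, 0.096], [-0.1757, 0.0958]]
[0.39844302 0.05026459 0.1899382 ] [ 0.63240238 -0.43414489 -0.0477091 ] 18.125
bottle 0.241
vial 0.226
beaker 0.0
tally 0.302
```

View pics/top15.png

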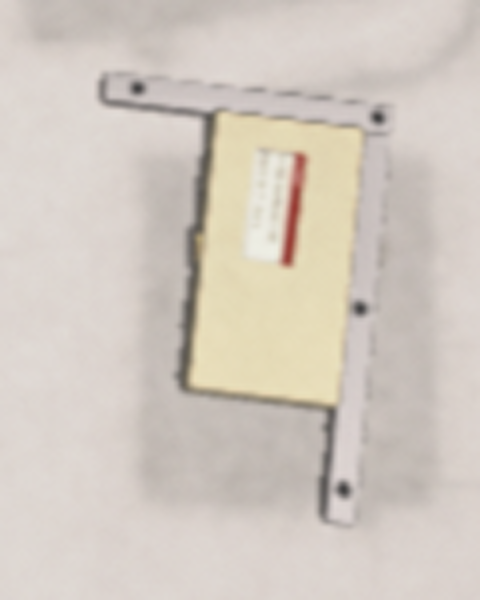

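View pics/side15.png

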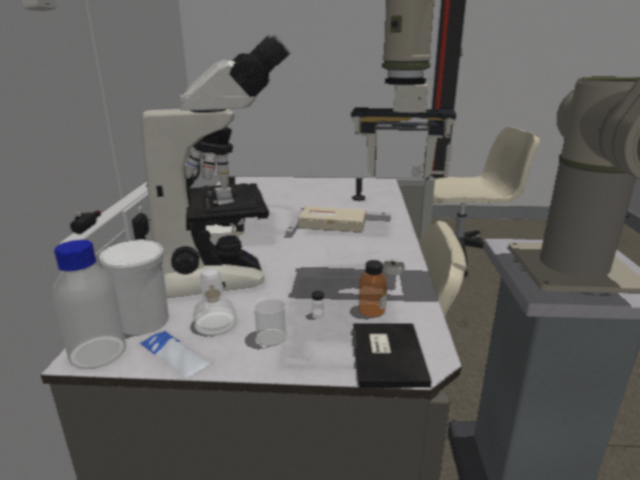

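The box sits in the corner with no visible gap on either bar. The side view shows bottle (373,290), vial (318,305), beaker (270,322) and tally (395,268) standing as before; the pixel changes there are the arm's shadow. Handing in.

```bash
python3 -c "
from plant import robot
print(robot.close_job())"
```

```text
the job is handed in; nothing more can be done
None
```

I pushed the box into the corner of the locating square and handed the job in at about 18 s; no verdict came back. I pushed with both fingertips from the left onto the long bar, then from the near end onto the short bar. A gentle nudge from the left then confirmed it was seated.

**Last checks:**
- **Contact:** The final nudge was solid at 9 N, at the same tool position as the first push, so the box is hard against the long bar. The far bar showed as a sharp force step, and I did not re-test that side.
- **Camera:** The hinge side was about 1 mm from the long bar and the far end 1 to 2 mm from the short bar. The yaw was within 0.002 rad. All of this is within the camera's roughly 2 mm calibration error.
- **Other objects:** By eye, the bottle, beaker, vial and tally counter had not moved. The before-and-after pixel comparison flagged changes at the bottle, vial and tally counter. I put those down to the arm's shadow and did not re-measure their positions.

**What did not go as expected:**
- **Finger length:** The fingertips ended about 35–39 mm short of the stated 14 mm ahead of the TCP. My first push passed over the box without touching it, so I worked about 32 mm lower after that.
- **Force limit:** The tool force briefly read about 23 N on the long bar. On the far bar it read about 25 N along the push, with 21 N vertical. Both are above the 20 N the box is rated for. I backed off both times and saw no damage or shift.

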